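# Clear the brush off the pot stack, then nest the washed pot

## Robot

A 6-joint arm with a two-finger parallel gripper is mounted at the origin on a cart in front of the work surface, level with it; the furniture and walls round the work are solid. World frame = base frame: x ahead of the robot, y to its left, z up, the work surface at z = 0. Lengths are in m, angles in rad, forces in N, time in s.
With the tool pointing down it reaches from about 0.25 to 0.725 m from the base axis. Payload 4 kg.
Tool frame: the origin (TCP) lies midway between the tips of the shut fingers; the grasp point (between the pads) lies bot.pinch_z behind it (bot.pinch_z is the distance from the TCP to the grasp point, in m); z points along the fingers, y is the line along which they close (so a half turn about z gives the same grasp; the last joint's range is limited). The gripper opens to 85 mm and grips with 20 to 120 N. Pads are 22 mm wide; open, the fingers measure 114 mm over their backs; the gripper's body (76 mm by 85 mm) begins 54 mm behind the grasp point. The pads swing forward as they close: fully open they stand 13 mm farther back than shut.
Start: joints at [1.343, 0.241, 0.005, 1.335, 0, 1.571], TCP at [0.113, 0.487, 0.231] pointing down, gripper open.
Joint ranges: [-2.72, 2.72], [-1.05, 1.87], [-1.09, 1.28], [-1.99, 2.15], [-1.42, 1.44], [-3.14, 3.14]. Speed limits (rad/s): [2.79, 2.79, 3.14, 3.14, 3.14, 3.14].

## Interface

Orientations are given as a unit quaternion [x, y, z, w].
In Python, from workcell import bot gives the robot as it stands.
- The arm moves only by the shell command python3 jog.py 'ROWS'. ROWS is a JSON list of rows, 1 to 10 of them, each of 7 numbers: a rotation vector rx, ry, rz in rad, then dx, dy, dz in m, then the finger opening in m; each row is the pose to reach, as a shift and turn from the pose commanded when the command began, along the tool's axes at that moment; what a row does not reach only later rows make up. A row lasts 1/8 s, in which the tool goes at most 0.0625 m and 0.188 rad, less where a joint would pass 70% of its speed; a pose out of reach is approached as far as the arm can. The fingers move at their own pace and stop on an object; the grip force is fixed at half the most. Time passes only in rows, so rows that do not move let the fingers close. It prints the time, the measured TCP pose, the force, the opening and the grip force at its end.
- bot.get_obs(): the state, without advancing time (a new reading comes with each control period).
- bot.camera(name): name is "scene" or "top" or "wrist"; returns the picture (400x640x3 uint8, red, green, blue); there is no depth.
- bot.calibration(name): a dict with "mtx" (3x3 intrinsics, pixels), "R" (3x3) and "t" (3): a world point X has camera coordinates R X + t. Camera axes: x right, y down, z forward; pixel columns grow to the right and rows downward; lengths in m; the calibration is good to about 2 mm. A picture is of the moment at which its call begins: read the wrist's pose just before it. calibration takes no time and is no camera call; for the wrist camera it gives the pose at the moment of the call.
- bot.job_done(): hands the job in; it is judged then, once.
The state is a dict: "clock": time; "joint_pos": joint angles; "joint_vel": joint speeds; "tau": joint torques, N m; "eef_pos": TCP position; "tool_rot": TCP orientation; "ft_force": force on the tool from outside, world axes, zero at the start; "ft_torque": the same for the moment, N m; "grip_width": finger opening in m; "grasp_force": force on a finger pad.
Only numpy, scipy, OpenCV 4.12 (cv2) and the standard library are available. Lean on these libraries where they do the work, as an engineer would, in place of code of your own. Each camera call takes 0.05 s, during which the arm holds its last target. There are 200 camera calls.

## Task

Put the washed blue pot away. The bench brush was left lying across the mouth of the stack of blue pots: first lay it bristles down on the yellow pad, then nest the single blue pot upright into the top of the stack, fully down so that its shoulder sits on the rim below. Keep the stack standing where it is and leave the other things alone.

Things in the scene. Friction and masses are not known exactly. Their poses are not given: they have to be found in the camera images.
- pot_low: Blue tapered plastic pot, one of three alike, rigid, about 90 g, 88 mm high. Bottom of the stack of two, loose on the bench. Collar 64 mm across outside (lip 65), 60 inside. Nested pots: the shoulder of the upper rests on the rim of the lower, each stands 28 mm higher than the one under it, only the 28 mm collar shows, side play about 2 mm. Origin: centre of its underside, z up.
- pot_top: Blue tapered plastic pot, one of three alike, rigid, about 90 g, 88 mm high. Nested in pot_low, its rim 116 mm above the bench; the single pot goes into it. Same sizes as the others. Origin: centre of its underside, z up.
- pot_loose: Blue tapered plastic pot, one of three alike, rigid, about 90 g, 88 mm high. Stands alone, upright. Foot 39 mm across; wall widens to 55 mm at 60 mm height, then a 4 mm outward shoulder, then a straight collar 64 mm across outside (lip 65), 60 inside, from 60 to 88 mm height. Grip it by the collar. Its yaw is free. Origin: centre of its underside, z up.
- brush: Bench brush, 170 mm long (its y), 30 high, 120 g, rigid. Wooden back 28 mm wide, 14 to 30 mm up; light bristle block under it, 32 mm wide, y -80 to +20 mm, 0 to 20 mm up; bare handle from y +20 to +85. Mass centre near y -15. Origin: middle of length and width at the bristle tips, z up. At the start it lies loose and level across the rim of pot_top, mouth centre near its y -22 mm.
- pad: Flat yellow pad, 270 mm along its x, 210 mm along its y, 12 mm thick, lying fixed on the bench. Origin: centre of its underside, so its top is 12 mm above. A small spanner lies on it along the edge at +x; the rest of it is free.
- pad_spanner: Open-ended steel spanner, 172 mm long (its y), 34 mm wide, 7 mm thick, lying on the pad parallel to the pad's y, near x = +100 mm of the pad. To be left alone. Origin: centre of its underside.
- beaker: White plastic beaker, 66 mm across, 85 mm high, standing behind the work. To be left alone. Origin: centre of its underside.
- tin: Round grey lidded tin, 68 mm across, 45 mm high, standing behind the work. To be left alone. Origin: centre of its underside.
- tape: Grey roll of wide tape lying flat, 107 mm across, 48 mm high, behind the work. To be left alone. Origin: centre of its underside.

How it is judged:
By the outcome, as a careful person would: the job done as asked, in the order asked, and still so for the second after the job is handed in, with the robot touching nothing.
It also fails if it takes over 61 s, if anything falls off the work surface, if the arm or the gripper's body presses on something with over 40 N, if the wrist force passes 120 N, or if a joint passes its speed limit or range.

## Working session

There is one attempt and no reset: what is moved stays moved. The work goes in short steps, Python scripts to look and compute and a shell command to move; the robot and the scene stay as the last step left them, time stands still between calls to the robot, and variables do not carry over. Pictures are saved under pics/ and viewed, at most 11 in all, crops included, and the job is handed in when it is done.

```bash
ls; mkdir -p pics
python3 - <<'E'
from workcell import bot
import cv2
for n in("scene","top"):
    cv2.imwrite(f"pics/{n}0.png",bot.camera(n)[...,::-1])
    c=bot.calibration(n);print(n,c)
o=bot.get_obs();print(o["clock"],o["eef_pos"],o["tool_rot"],bot.pinch_z,o["grip_width"])
E
```

```text
jog.py
pics
workcell.py
scene {'mtx': array([[369.59879418,   0.        , 323.88592612],
       [  0.        , 369.59879418, 203.90297755],
       [  0.        ,   0.        ,   1.        ]]), 'R': array([[-0.56048585, -0.82802246, -0.01531055],
       [-0.52442643,  0.36916969, -0.76726179],
       [ 0.64096219, -0.42201012, -0.64115125]]), 't': array([0.28074586, 0.42292869, 0.52451274])}
top {'mtx': array([[478.75322715,   0.        , 319.58992367],
       [  0.        , 478.75322715, 200.9893383 ],
       [  0.        ,   0.        ,   1.        ]]), 'R': array([[ 0.0128048 , -0.99991751,  0.00100145],
       [-0.98514242, -0.01278712, -0.17126266],
       [ 0.17126134,  0.00120641, -0.9852249 ]]), 't': array([-0.10621936,  0.62711578,  1.19541229])}
0.1 [0.11276444 0.48649667 0.23049807] [ 1.13627193e-01  9.93522983e-01 -9.65404798e-04 -1.03272464e-04] 0.0187 0.08545396677170458
```

View pics/scene0.png

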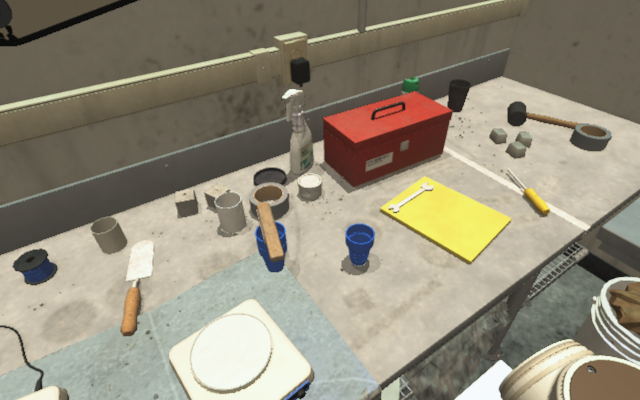

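View pics/top0.png

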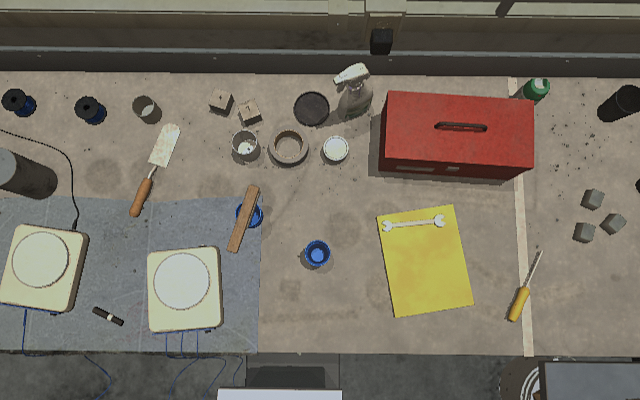

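The scene picture shows the brush on the stack at about (270,230), the loose pot at (359,243), and the pad at (445,215). In the top view they are at (243,218), (317,253) and (425,262). Next I'll enlarge the parts that matter.

Run:
```python
import cv2,numpy as np
t=cv2.imread("pics/top0.png");s=cv2.imread("pics/scene0.png")
a=cv2.resize(t[175:285,210:350],None,fx=5.7,fy=5.4,interpolation=cv2.INTER_CUBIC)
b=cv2.resize(s[185:285,220:390],None,fx=4.7,fy=4.7,interpolation=cv2.INTER_CUBIC)
a=cv2.resize(t[175:275,210:340],(520,400),interpolation=cv2.INTER_CUBIC)
b=cv2.resize(s[190:280,230:300],(280,360),interpolation=cv2.INTER_CUBIC)
c=np.zeros((400,800,3),np.uint8);c[:,:520]=a;c[:360,520:]=b
cv2.imwrite("pics/crop1.png",c)
```

```text
(no output)
```

View pics/crop1.png

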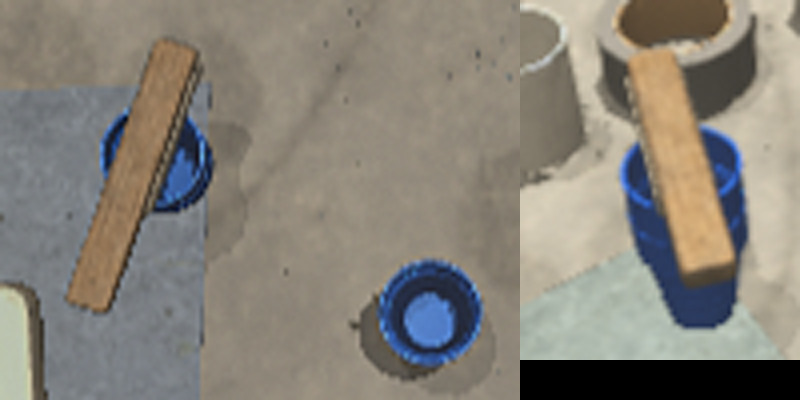

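```bash
cat > h.py <<'E'
import cv2,numpy as np
from workcell import bot
def w(n,uv,z):
    c=bot.calibration(n);R,t=np.array(c["R"]),np.array(c["t"])
    d=R.T@np.linalg.solve(c["mtx"],[*uv,1]);o=-R.T@t
    return o+d*(z-o[2])/d[2]
def px(n,X):
    c=bot.calibration(n);p=c["mtx"]@(c["R"]@np.array(X)+c["t"]);return p[:2]/p[2]
def biggest(m,roi):
    k=np.zeros_like(m);x0,y0,x1,y1=roi;k[y0:y1,x0:x1]=m[y0:y1,x0:x1]
    cs,_=cv2.findContours(k,cv2.RETR_EXTERNAL,cv2.CHAIN_APPROX_NONE);return max(cs,key=cv2.contourArea)
E
python3 - <<'E'
from h import *
im=cv2.imread("pics/top0.png");H=cv2.cvtColor(im,cv2.COLOR_BGR2HSV)
def sh(name,c,z):
    P=np.array([w("top",p,z)[:2] for p in c[:,0,:].astype(float)],np.float32)
    r=cv2.minAreaRect(P);print(name,"rect",np.round(r[0],4),np.round(r[1],4),round(r[2],1));return P,r
wood=cv2.inRange(H,(5,70,60),(20,255,255))
P,r=sh("brush",biggest(wood,(215,175,275,260)),.146);print(cv2.boxPoints(r).round(4).tolist())
yel=cv2.inRange(H,(22,120,80),(35,255,255))
P,r=sh("pad",biggest(yel,(360,190,490,330)),.012);print(cv2.boxPoints(r).round(4).tolist())
blue=cv2.inRange(H,(100,120,30),(125,255,255))
for nm,roi,z in(("loose",(295,230,345,280),.088),("stack",(225,180,275,240),.116)):
    P,r=sh(nm,biggest(blue,roi),z);c,rad=cv2.minEnclosingCircle(P);print(c,rad)
E
```

```text
brush rect [0.5682 0.084 ] [0.0312 0.1678] 73.1
[[0.48339998722076416, 0.09350000321865082], [0.6438999772071838, 0.04470000043511391], [0.652999997138977, 0.07450000196695328], [0.4925000071525574, 0.12330000102519989]]
pad rect [ 0.4825 -0.3763] [0.2683 0.2098] 10.0
[[0.3321000039577484, -0.2962999939918518], [0.3684999942779541, -0.5029000043869019], [0.6327999830245972, -0.4564000070095062], [0.5964000225067139, -0.24969999492168427]]
loose rect [ 0.4911 -0.0934] [0.0596 0.0599] 0.7
(0.4916960895061493, -0.09354140609502792) 0.03210271894931793
stack rect [0.5749 0.0552] [0.0256 0.0578] 72.7
(0.5781059861183167, 0.06542155891656876) 0.028982626274228096
```

The brush, pots and pad measure 168×31, Ø64 and 268×210 mm, matching the sizes given. The handle points toward the robot and to the left.

```bash
cat >> h.py <<'E'
from scipy.spatial.transform import Rotation as Ro
def go(p,yaw):  # shift/turn in tool axes to reach TCP p, tool down with tool-x at world yaw (deg)
    o=bot.get_obs();R=Ro.from_quat(o["tool_rot"])
    c,s=np.cos(np.radians(yaw)),np.sin(np.radians(yaw))
    T=Ro.from_matrix(np.array([[c,s,0],[s,-c,0],[0,0,-1]]))
    print("rot",(R.inv()*T).as_rotvec().round(4),"shift",R.inv().apply(np.array(p)-o["eef_pos"]).round(4),"at",o["eef_pos"].round(4),"yaw",np.degrees(np.arctan2(*R.as_matrix()[1::-1,0])).round(2),"t",o["clock"])
E
python3 -c "
from h import *
go([.5315,.0951,.231],163.05)"
```

```text
rot [-0.0019  0.0001  0.0681] shift [-4.963e-01 -2.867e-01  1.000e-04] at [0.1128 0.4865 0.2305] yaw 166.95 t 0.1
```

```bash
R='[0,0,0.068,-0.496,-0.287,0,0.085]'; python3 jog.py '[[0,0,0.068,-0.496,-0.287,0,0.085],[0,0,0.068,-0.496,-0.287,0,0.085],[0,0,0.068,-0.496,-0.287,0,0.085],[0,0,0.068,-0.496,-0.287,0,0.085],[0,0,0.068,-0.496,-0.287,0,0.085],[0,0,0.068,-0.496,-0.287,0,0.085],[0,0,0.068,-0.496,-0.287,0,0.085],[0,0,0.068,-0.496,-0.287,0,0.085],[0,0,0.068,-0.496,-0.287,0,0.085],[0,0,0.068,-0.496,-0.287,0,0.085]]'
python3 - <<'E'
from h import *
go([.5315,.0951,.117],163.05)
cv2.imwrite("pics/w1.png",bot.camera("wrist")[...,::-1])
E
```

```text
clock: 1.35
eef_pos: [0.5332, 0.0925, 0.2301]
tool_rot: [0.15, 0.989, -0.0, -0.0]
ft_force: [-0.5, -0.3, 0.2]
grip_width: 0.085
grasp_force: 0.0
rot [-0.0009 -0.0007 -0.0051] shift [0.0023 0.0021 0.1131] at [0.5332 0.0925 0.2301] yaw 162.76 t 1.35
```

View pics/w1.png

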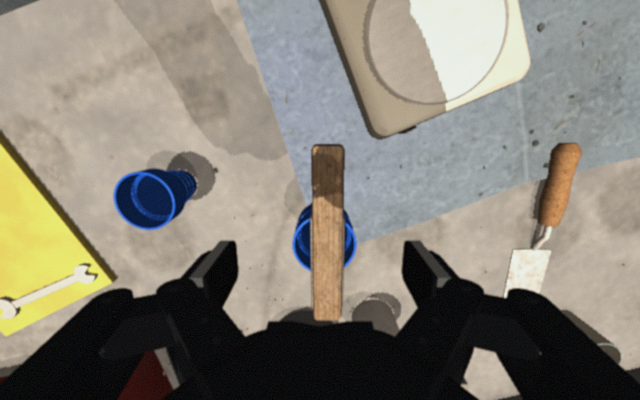

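The wrist view shows the brush upright in the frame, with its handle end at (328,145) and far end at (327,320). The stack mouth is around (324,238) and the loose pot's rim at (145,198). I'll cross-check those positions.

Run:
```python
from h import *
im=cv2.imread("pics/w1.png");H=cv2.cvtColor(im,cv2.COLOR_BGR2HSV)
c=biggest(cv2.inRange(H,(5,60,40),(20,255,255)),(290,130,365,330))
P=np.array([w("wrist",p,.146)[:2] for p in c[:,0,:].astype(float)],np.float32)
r=cv2.minAreaRect(P);print(r,cv2.boxPoints(r).round(4).tolist())
b=cv2.inRange(H,(100,120,30),(125,255,255))
for roi,z in(((280,190,370,290),.116),((100,150,220,240),.088)):
    P=np.array([w("wrist",p,z)[:2] for p in biggest(b,roi)[:,0,:].astype(float)],np.float32)
    print(cv2.minEnclosingCircle(P),cv2.boundingRect(biggest(b,roi)))
print(px("wrist",[.578,.0655,.116]),px("wrist",[.4917,-.0935,.088]),w("wrist",(328,145),.146),w("wrist",(327,320),.146))
```

```text
((0.5692650675773621, 0.08884327113628387), (0.028431592509150505, 0.16802723705768585), 72.92866516113281) [[0.4848000109195709, 0.09989999979734421], [0.6453999876976013, 0.050599999725818634], [0.6538000106811523, 0.07779999822378159], [0.49309998750686646, 0.12710000574588776]]
((0.5744298696517944, 0.06848636269569397), 0.034225717186927795) (293, 206, 18, 64)
((0.4910055100917816, -0.07693740725517273), 0.04635101556777954) (114, 170, 82, 60)
[306.74293338 242.47761059] [141.5520995 200.8625201] [0.48903492 0.11368951 0.146     ] [0.64852765 0.06469614 0.146     ]
```

```bash
python3 jog.py '[[0,0,-0.005,0.002,0.0054,0.05,0.06],[0,0,-0.005,0.002,0.0054,0.09,0.06],[0,0,-0.005,0.002,0.0054,0.113,0.06],[0,0,-0.005,0.002,0.0054,0.113,0.06],[0,0,-0.005,0.002,0.0054,0.113,0.02],[0,0,-0.005,0.002,0.0054,0.113,0.01],[0,0,-0.005,0.002,0.0054,0.113,0.01],[0,0,-0.005,0.002,0.0054,0.113,0.01]]'
python3 - <<'E'
from h import *
cv2.imwrite("pics/top1.png",bot.camera("top")[...,::-1])
s=bot.camera("scene")[...,::-1]; cv2.imwrite("pics/s1.png",cv2.resize(s[120:300,180:420],(800,600)))
E
```

```text
clock: 2.4
eef_pos: [0.5316, 0.1014, 0.12]
tool_rot: [0.145, 0.989, 0.0, 0.001]
ft_force: [-2.2, -1.0, 5.4]
grip_width: 0.0268
grasp_force: 59.0
```

View pics/s1.png

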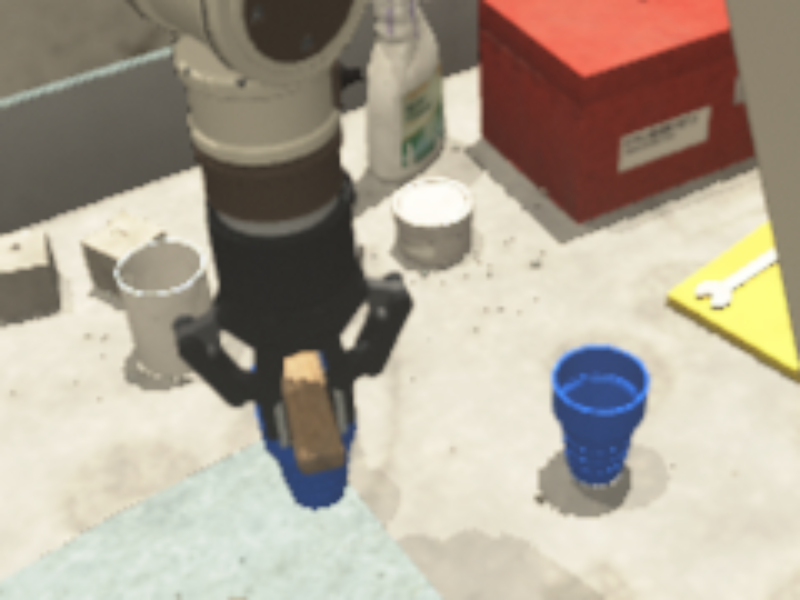

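The fingers hold the handle, with the opening at 26.8 mm and 59 N of grip. Next I'll lift straight up.

```bash
python3 jog.py '[[0,0,0,0,0,-0.02,0.01],[0,0,0,0,0,-0.05,0.01],[0,0,0,0,0,-0.08,0.01],[0,0,0,0,0,-0.08,0.01]]'
python3 - <<'E'
from h import *
go([.4155,-.388,.205],190)
t=bot.camera("top")[...,::-1];cv2.imwrite("pics/top2.png",t)
s=bot.camera("scene")[...,::-1]
c=np.zeros((600,800,3),np.uint8);c[:,:400]=cv2.resize(t[160:280,200:280],(400,600));c[:,400:]=cv2.resize(s[160:280,220:300],(400,600))
cv2.imwrite("pics/c2.png",c)
E
```

```text
clock: 3.0
eef_pos: [0.5328, 0.1015, 0.2009]
tool_rot: [0.145, 0.989, 0.001, 0.003]
ft_force: [0.7, 0.1, -1.6]
grip_width: 0.0271
grasp_force: 59.0
rot [ 0.0016  0.0059 -0.4655] shift [-0.0281 -0.5026 -0.0054] at [0.5328 0.1015 0.2009] yaw 163.33 t 3.0
```

View pics/c2.png

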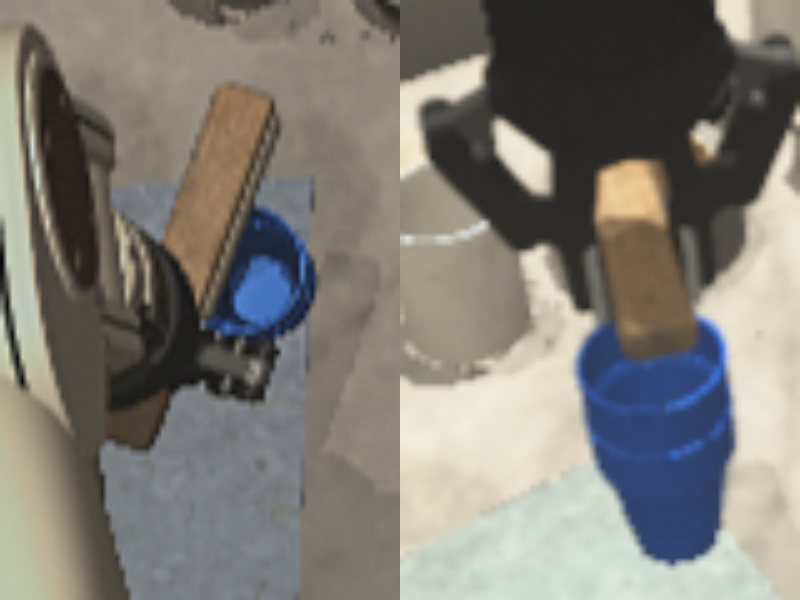

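The brush is held level above the stack, and the stack is still standing. Next I'll carry it over the pad.

```bash
python3 jog.py '[[0,0,-0.466,-0.028,-0.5,0,0.01],[0,0,-0.466,-0.028,-0.5,0,0.01],[0,0,-0.466,-0.028,-0.5,0,0.01],[0,0,-0.466,-0.028,-0.5,0,0.01],[0,0,-0.466,-0.028,-0.5,0,0.01],[0,0,-0.466,-0.028,-0.5,0,0.01],[0,0,-0.466,-0.028,-0.5,0,0.01],[0,0,-0.466,-0.028,-0.5,0,0.01],[0,0,-0.466,-0.028,-0.5,0,0.01],[0,0,-0.466,-0.028,-0.5,0,0.01]]'
python3 - <<'E'
from h import *
go([.4155,-.388,.015],190)
im=bot.camera("top")[...,::-1].copy();cv2.imwrite("pics/top3.png",im)
blue=cv2.inRange(cv2.cvtColor(im,cv2.COLOR_BGR2HSV),(100,120,30),(125,255,255))
for roi,z in(((295,230,345,280),.088),((225,180,275,240),.116)):
    c=biggest(blue,roi);P=np.array([w("top",p,z)[:2] for p in c[:,0,:].astype(float)],np.float32)
    print(cv2.minEnclosingCircle(P),cv2.boundingRect(c))
t=cv2.resize(im[180:340,320:520],(800,600));cv2.imwrite("pics/c3.png",t)
E
```

```text
clock: 4.35
eef_pos: [0.4134, -0.3856, 0.1964]
tool_rot: [-0.087, 0.996, 0.001, -0.001]
ft_force: [0.0, 0.6, -1.3]
grip_width: 0.027
grasp_force: 59.4
rot [ 0.0031 -0.0018 -0.0011] shift [-0.002  -0.0033  0.1814] at [ 0.4134 -0.3856  0.1964] yaw -170.06 t 4.35
((0.4916960895061493, -0.09354140609502792), 0.03210271894931793) (305, 241, 25, 25)
((0.5829187631607056, 0.0755949467420578), 0.03573843091726303) (235, 201, 28, 27)
```

View pics/c3.png

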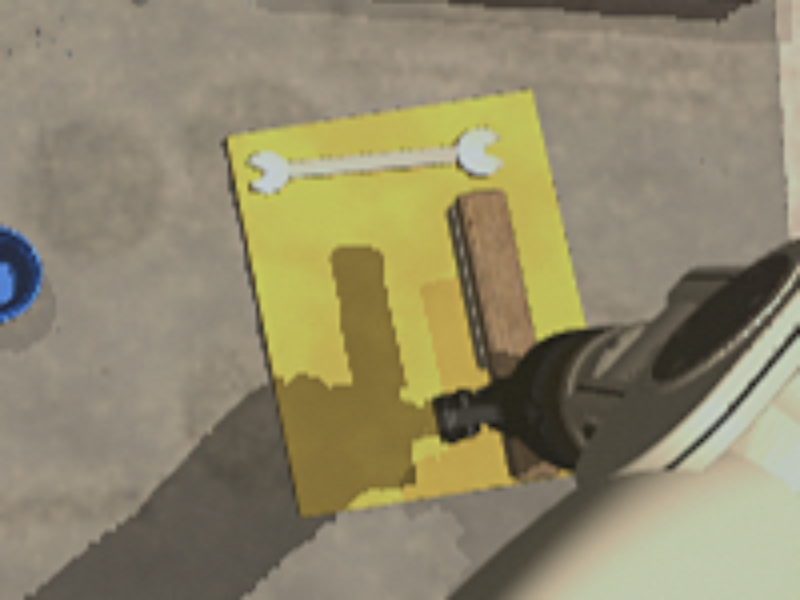

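The brush is level and lined up with the pad's x axis, well clear of the spanner. Next I'll lower it.

```bash
python3 jog.py '[[0,0,0,-0.002,-0.003,0.06,0.01],[0,0,0,-0.002,-0.003,0.12,0.01],[0,0,0,-0.002,-0.003,0.15,0.01],[0,0,0,-0.002,-0.003,0.168,0.01],[0,0,0,-0.002,-0.003,0.174,0.01],[0,0,0,-0.002,-0.003,0.174,0.01]]'
```

```text
clock: 5.15
eef_pos: [0.4175, -0.3872, 0.0245]
tool_rot: [-0.088, 0.996, 0.0, -0.0]
ft_force: [0.6, 0.2, -1.4]
grip_width: 0.0269
grasp_force: 59.4
```

```bash
python3 jog.py '[[0,0,0,0,0,0.003,0.01],[0,0,0,0,0,0.005,0.01],[0,0,0,0,0,0.005,0.01]]';python3 jog.py '[[0,0,0,0,0,0.0015,0.01],[0,0,0,0,0,0.0015,0.01]]'
```

```text
clock: 5.52
eef_pos: [0.417, -0.3885, 0.0196]
tool_rot: [-0.087, 0.996, -0.0, 0.0]
ft_force: [-0.6, -0.9, -1.2]
grip_width: 0.0268
grasp_force: 59.4
clock: 5.78
eef_pos: [0.4168, -0.3884, 0.0177]
tool_rot: [-0.087, 0.996, 0.0, -0.0]
ft_force: [0.4, -0.3, -0.5]
grip_width: 0.027
grasp_force: 59.4
```

```bash
python3 jog.py '[[0,0,0,0,0,0.001,0.01],[0,0,0,0,0,0.001,0.01]]';python3 jog.py '[[0,0,0,0,0,0.001,0.01],[0,0,0,0,0,0.001,0.01]]'
```

```text
clock: 6.02
eef_pos: [0.4169, -0.3885, 0.0168]
tool_rot: [-0.087, 0.996, -0.0, 0.0]
ft_force: [0.1, -0.1, -0.9]
grip_width: 0.0271
grasp_force: 59.4
clock: 6.28
eef_pos: [0.4169, -0.3886, 0.0162]
tool_rot: [-0.087, 0.996, -0.0, 0.0]
ft_force: [-1.2, 0.6, 2.1]
grip_width: 0.0268
grasp_force: 59.7
```

The force reading shows it has touched the pad, so I'll release and rise.

```bash
python3 jog.py '[[0,0,0,0,0,0,0.06],[0,0,0,0,0,0,0.06],[0,0,0,0,0,0,0.06],[0,0,0,0,0,-0.06,0.06],[0,0,0,0,0,-0.12,0.085],[0,0,0,0,0,-0.18,0.085],[0,0,0,0,0,-0.18,0.085]]'
python3 - <<'E'
from h import *
go([.4915,-.0925,.196],190)
E
```

```text
clock: 7.15
eef_pos: [0.4197, -0.3909, 0.2022]
tool_rot: [-0.087, 0.996, -0.005, 0.004]
ft_force: [0.0, -0.1, 0.9]
grip_width: 0.0847
grasp_force: 0.0
rot [-0.0101  0.0077  0.0007] shift [-0.1227  0.2814  0.0043] at [ 0.4197 -0.3909  0.2022] yaw -169.96 t 7.15
```

```bash
python3 jog.py '[[0,0,0,-0.12,0.28,0,0.085],[0,0,0,-0.12,0.28,0,0.085],[0,0,0,-0.12,0.28,0,0.085],[0,0,0,-0.12,0.28,0,0.085],[0,0,0,-0.12,0.28,0,0.085],[0,0,0,-0.12,0.28,0,0.085],[0,0,0,-0.12,0.28,0,0.085]]'
python3 - <<'E'
from h import *
go([.4917,-.0935,.19],190)
im=bot.camera("wrist")[...,::-1].copy();cv2.imwrite("pics/w4.png",im)
print(px("wrist",[.4917,-.0935,.088]),px("wrist",[.583,.0756,.116]))
t=bot.camera("top")[...,::-1].copy();cv2.imwrite("pics/top4.png",t)
c=np.zeros((400,800,3),np.uint8);c[:,:480]=cv2.resize(im,(480,300))[:0] if 0 else 0
c[:300,:480]=cv2.resize(im,(480,300));c[:,480:]=cv2.resize(t[195:330,370:478],(320,400));cv2.imwrite("pics/c4.png",c)
E
```

```text
clock: 8.02
eef_pos: [0.4858, -0.0917, 0.195]
tool_rot: [-0.088, 0.996, -0.0, -0.001]
ft_force: [0.2, -0.2, -0.3]
grip_width: 0.0852
grasp_force: 0.0
rot [ 0.0001 -0.0015  0.0014] shift [-0.0055 -0.0028  0.005 ] at [ 0.4858 -0.0917  0.195 ] yaw -169.92 t 8.025
[317.50428906 200.79785274] [475.36025675 328.83523229]
```

View pics/c4.png

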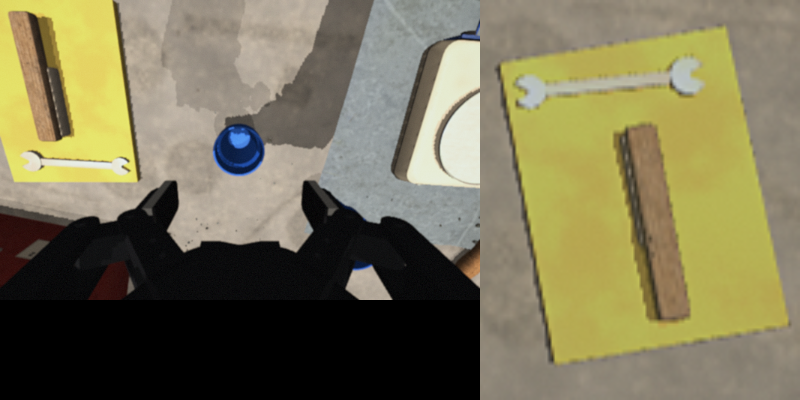

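The brush lies flat on the pad, clear of the spanner. The loose pot's rim shows at about (319,200), within 2 px of where I predicted it. Now I'll refine the pot and stack centres by fitting ellipses to the rims.

Run:
```python
from h import *
from scipy.optimize import least_squares
def rim(f,n,roi,z,c0,r=.0325):
    # fit known-radius rim circle: only outer-edge points near predicted circle
    im=cv2.imread(f);b=cv2.inRange(cv2.cvtColor(im,cv2.COLOR_BGR2HSV),(100,110,30),(125,255,255))
    P=np.array([w(n,p,z)[:2] for p in biggest(b,roi)[:,0,:].astype(float)])
    s=least_squares(lambda c:np.hypot(*(P-c[:2]).T)-r,c0,loss="soft_l1",f_scale=.0007)
    res=np.hypot(*(P-s.x).T)-r
    print(f,s.x.round(4),"inl",(abs(res)<.0015).mean().round(2))
rim("pics/w4.png","wrist",(270,150,370,250),.088,[.4917,-.0935])
rim("pics/top4.png","top",(295,230,345,280),.088,[.4917,-.0935])
rim("pics/top4.png","top",(220,180,280,240),.116,[.580,.070])
rim("pics/top3.png","top",(220,180,280,240),.116,[.580,.070])
```

```text
pics/w4.png [ 0.492  -0.0935] inl 0.91Traceback (most recent call last):
  File "<stdin>", line 11, in <module>
  File "<stdin>", line 6, in rim
  File "h.py", line 11, in biggest
    cs,_=cv2.findContours(k,cv2.RETR_EXTERNAL,cv2.CHAIN_APPROX_NONE);return max(cs,key=cv2.contourArea)
                                                                            ~~~^^^^^^^^^^^^^^^^^^^^^^^^
ValueError: max() iterable argument is empty
```

```bash
python3 jog.py '[[0,0,0,-0.0057,-0.0028,0,0.085],[0,0,0,-0.0057,-0.0028,0.05,0.085],[0,0,0,-0.0057,-0.0028,0.08,0.085],[0,0,0,-0.0057,-0.0028,0.08,0.085]]'
python3 - <<'E'
from h import *
go([.4919,-.0935,.066],190)
E
```

```text
clock: 8.62
eef_pos: [0.4903, -0.0942, 0.1135]
tool_rot: [-0.087, 0.996, 0.001, -0.003]
ft_force: [0.5, -0.3, -0.5]
grip_width: 0.0849
grasp_force: 0.0
rot [ 0.002  -0.0053 -0.0012] shift [-0.0019  0.0003  0.0475] at [ 0.4903 -0.0942  0.1135] yaw -170.07 t 8.625
```

```bash
python3 jog.py '[[0,0,0,-0.001,0,0.03,0.085],[0,0,0,-0.001,0,0.048,0.085],[0,0,0,-0.001,0,0.048,0.085],[0,0,0,-0.001,0,0.048,0.085],[0,0,0,-0.001,0,0.048,0.06],[0,0,0,-0.001,0,0.048,0.055],[0,0,0,-0.001,0,0.048,0.055]]'
python3 - <<'E'
from h import *
o=bot.get_obs();print(o["eef_pos"],o["ft_force"])
s=bot.camera("scene")[...,::-1];cv2.imwrite("pics/c5.png",cv2.resize(s[160:290,280:440],(800,600)))
E
```

```text
clock: 9.5
eef_pos: [0.4949, -0.0935, 0.0699]
tool_rot: [-0.088, 0.996, -0.0, 0.002]
ft_force: [-1.2, 1.9, 6.8]
grip_width: 0.0619
grasp_force: 64.7
[ 0.49487083 -0.09351794  0.06992903] [-1.16790111  1.87063365  6.78071264]
```

View pics/c5.png

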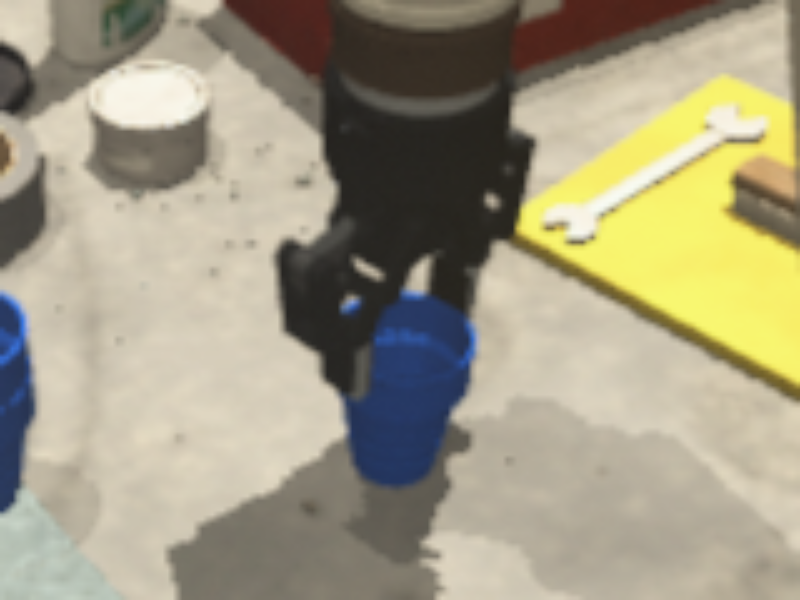

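The fingers hold the pot by the collar, and it is upright with the tips at or above the shoulder. I'll lift it and locate the stack.

```bash
python3 jog.py '[[0,0,0,0,0,-0.03,0.055],[0,0,0,0,0,-0.09,0.055],[0,0,0,0,0,-0.15,0.055],[0,0,0,0,0,-0.15,0.055],[0,0,0,0,0,-0.15,0.055]]'
python3 - <<'E'
from h import *
from scipy.optimize import least_squares
t=bot.camera("top")[...,::-1].copy();cv2.imwrite("pics/top5.png",t)
s=bot.camera("scene")[...,::-1].copy();cv2.imwrite("pics/scene5.png",s)
def rim(f,n,roi,z,c0,r=.0325):
    im=cv2.imread(f);b=cv2.inRange(cv2.cvtColor(im,cv2.COLOR_BGR2HSV),(100,110,30),(125,255,255))
    C=biggest(b,roi)[:,0,:].astype(float);P=np.array([w(n,p,z)[:2] for p in C])
    s=least_squares(lambda c:np.hypot(*(P-c[:2]).T)-r,c0,loss="soft_l1",f_scale=.0007)
    res=np.hypot(*(P-s.x).T)-r;print(f,s.x.round(4),"inl",(abs(res)<.0015).mean().round(2),cv2.boundingRect(biggest(b,roi)));return s.x
for f in("pics/top3.png","pics/top5.png"):
    try: c=rim(f,"top",(220,180,280,240),.116,[.580,.068])
    except Exception as e: print(f,e)
# scene check: upper edge (rear half of rim) only
im=cv2.imread("pics/scene5.png");b=cv2.inRange(cv2.cvtColor(im,cv2.COLOR_BGR2HSV),(100,110,30),(125,255,255))
C=biggest(b,(245,200,300,290))[:,0,:].astype(float);C=C[C[:,1]<C[:,1].min()+10]
P=np.array([w("scene",p,.116)[:2] for p in C])
x=least_squares(lambda c:np.hypot(*(P-c).T)-.0325,c).x;print("scene",x.round(4))
go([*c,.22],190)
E
```

```text
clock: 10.18
eef_pos: [0.4931, -0.0933, 0.2178]
tool_rot: [-0.088, 0.996, -0.0, 0.0]
ft_force: [-0.7, 0.4, -1.2]
grip_width: 0.062
grasp_force: 66.2
pics/top3.png [0.5827 0.0771] inl 0.55 (235, 201, 28, 27)
pics/top5.png [0.5827 0.0771] inl 0.55 (235, 201, 28, 27)
scene [0.5818 0.0828]
rot [ 0.0012 -0.0031  0.0007] shift [-0.1189  0.1519 -0.004 ] at [ 0.4921 -0.0931  0.2162] yaw -169.96 t 10.275
```

```bash
python3 jog.py '[[0,0,0,-0.1206,0.1556,-0.01,0.055],[0,0,0,-0.1206,0.1556,-0.01,0.055],[0,0,0,-0.1206,0.1556,-0.01,0.055],[0,0,0,-0.1206,0.1556,-0.01,0.055],[0,0,0,-0.1206,0.1556,-0.01,0.055],[0,0,0,-0.1206,0.1556,-0.01,0.055],[0,0,0,-0.1206,0.1556,-0.01,0.055]]'
python3 - <<'E'
from h import *
go([.584,.081,.21],190)
s=bot.camera("scene")[...,::-1];t=bot.camera("wrist")[...,::-1]
cv2.imwrite("pics/s6.png",s);cv2.imwrite("pics/w6.png",t)
print(w("top",(247.7,213.7),.116))
c=np.zeros((600,800,3),np.uint8);c[:,:400]=cv2.resize(s[170:290,230:310],(400,600));c[:250,400:]=cv2.resize(t,(400,250));cv2.imwrite("pics/c6.png",c)
E
```

```text
clock: 11.15
eef_pos: [0.5844, 0.0793, 0.2278]
tool_rot: [-0.086, 0.996, -0.0, -0.0]
ft_force: [0.1, 0.0, -0.8]
grip_width: 0.0625
grasp_force: 66.2
rot [-0.0002 -0.0005 -0.0015] shift [0.0001 0.0017 0.0178] at [0.5844 0.0793 0.2278] yaw -170.09 t 11.15
[0.58355339 0.07873961 0.116     ]
```

View pics/c6.png

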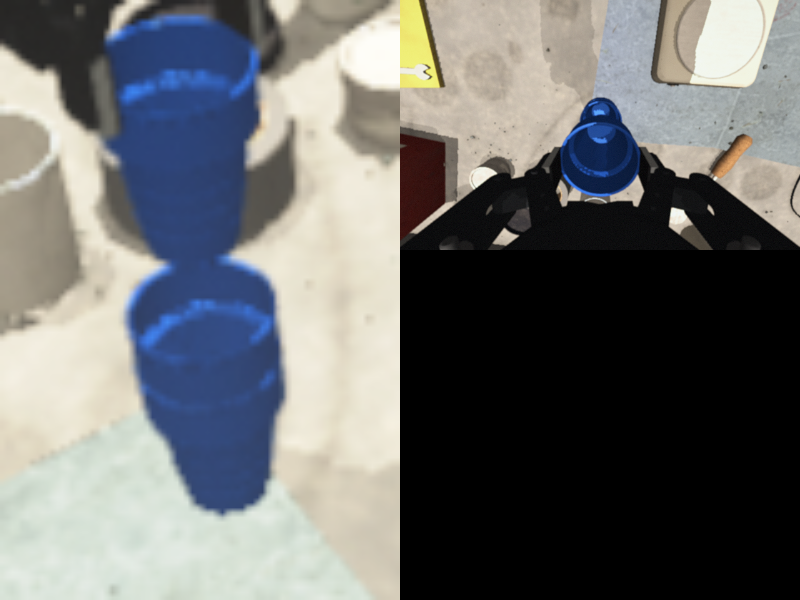

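The scene view shows the held pot's rim spanning about u 251–282 (v≈182), and the stack's rim about u 255.6–284.6 (v≈232). Since both are seen by the same camera, I'll solve for the offset between the two.

Run:
```python
from h import *
th=np.linspace(0,2*np.pi,180)
def ext(n,c,z):
    p=np.array([px(n,[c[0]+.0325*np.cos(a),c[1]+.0325*np.sin(a),z]) for a in th]);return np.r_[p.min(0),p.max(0)].round(1)
print("held pred L,T,R,B",ext("scene",(.5814,.0793),.246),"stack",ext("scene",(.5825,.080),.116))
im=cv2.imread("pics/s6.png");H=cv2.cvtColor(im,cv2.COLOR_BGR2HSV)
b=cv2.inRange(H,(100,110,20),(130,255,255))
for v in list(range(170,195,2))+list(range(220,246,2)):
    u=np.where(b[v,240:300])[0]+240;print(v,u.min() if len(u) else None,u.max() if len(u) else None,len(u),end=" | ")
print()
for u in range(258,286,4): print(u,np.where(b[215:250,u])[0][:1]+215,end=" ")
# wrist view: held pot rim vs stack rim
h=cv2.cvtColor(cv2.imread("pics/w6.png"),cv2.COLOR_BGR2HSV);bw=cv2.inRange(h,(100,110,20),(130,255,255))
for v in range(154,300,6):
    u=np.where(bw[v,240:400])[0]+240;print(v,(u.min(),u.max()) if len(u) else None,end=" | ")
print("\nwrist pred held",ext("wrist",(.5814,.0793),.246),"stack",ext("wrist",(.5825,.080),.116))
```

```text
held pred L,T,R,B [246.7 172.4 281.  192.7] stack [255.3 220.8 285.9 242. ]
170 None None 0 | 172 None None 0 | 174 257 274 18 | 176 254 276 23 | 178 251 279 29 | 180 251 281 31 | 182 252 281 30 | 184 253 280 28 | 186 253 280 28 | 188 253 280 28 | 190 254 280 27 | 192 254 281 28 | 194 254 280 27 | 220 261 274 14 | 222 264 275 12 | 224 262 280 19 | 226 259 283 25 | 228 257 283 27 | 230 256 284 29 | 232 256 284 29 | 234 256 284 29 | 236 256 284 29 | 238 257 285 29 | 240 257 285 29 | 242 258 285 28 | 244 258 285 28 | 
258 [215] 262 [215] 266 [215] 270 [215] 274 [215] 278 [223] 282 [225] 154 None | 160 (np.int64(307), np.int64(335)) | 166 (np.int64(300), np.int64(342)) | 172 (np.int64(296), np.int64(346)) | 178 (np.int64(293), np.int64(350)) | 184 (np.int64(290), np.int64(353)) | 190 (np.int64(289), np.int64(354)) | 196 (np.int64(288), np.int64(354)) | 202 (np.int64(281), np.int64(360)) | 208 (np.int64(276), np.int64(365)) | 214 (np.int64(272), np.int64(368)) | 220 (np.int64(266), np.int64(371)) | 226 (np.int64(263), np.int64(375)) | 232 (np.int64(260), np.int64(379)) | 238 (np.int64(256), np.int64(383)) | 244 (np.int64(255), np.int64(384)) | 250 (np.int64(256), np.int64(384)) | 256 (np.int64(256), np.int64(384)) | 262 (np.int64(257), np.int64(383)) | 268 (np.int64(257), np.int64(383)) | 274 (np.int64(257), np.int64(382)) | 280 (np.int64(261), np.int64(378)) | 286 (np.int64(264), np.int64(374)) | 292 (np.int64(268), np.int64(369)) | 298 (np.int64(276), np.int64(363)) | 
wrist pred held [254.6 190.5 386.2 310.2] stack [286.2 156.9 354.9 223.5]
```

The wrist camera agrees with both predicted centres to within about 1 mm. I'll go down to partial insertion and check the forces.

```bash
python3 jog.py '[[0,0,0,-0.001,0.0005,0.02,0.055],[0,0,0,-0.001,0.0005,0.04,0.055],[0,0,0,-0.001,0.0005,0.06,0.055],[0,0,0,-0.001,0.0005,0.07,0.055],[0,0,0,-0.001,0.0005,0.08,0.055],[0,0,0,-0.001,0.0005,0.08,0.055]]'; python3 -c "
from h import *
go([.5855,.080,.126],190)"
```

```text
clock: 12.0
eef_pos: [0.5856, 0.0813, 0.1474]
tool_rot: [-0.087, 0.996, -0.0, -0.0]
ft_force: [-0.3, -0.1, -1.2]
grip_width: 0.0621
grasp_force: 66.2
rot [ 0.     -0.001   0.0004] shift [ 0.0003 -0.0013  0.0214] at [0.5856 0.0813 0.1474] yaw -169.97 t 12.0
```

```bash
python3 jog.py '[[0,0,0,0,-0.001,0.005,0.055],[0,0,0,0,-0.001,0.01,0.055],[0,0,0,0,-0.001,0.01,0.055]]';python3 jog.py '[[0,0,0,0,0,0.003,0.055],[0,0,0,0,0,0.005,0.055],[0,0,0,0,0,0.005,0.055]]'
```

```text
clock: 12.38
eef_pos: [0.5858, 0.0805, 0.1374]
tool_rot: [-0.087, 0.996, -0.0, -0.0]
ft_force: [0.7, -1.0, -0.3]
grip_width: 0.0623
grasp_force: 66.2
clock: 12.75
eef_pos: [0.5859, 0.0806, 0.1326]
tool_rot: [-0.088, 0.996, -0.0, -0.0]
ft_force: [0.8, -0.3, -1.3]
grip_width: 0.0625
grasp_force: 66.2
```

```bash
python3 jog.py '[[0,0,0,0,0,0.002,0.055],[0,0,0,0,0,0.003,0.055],[0,0,0,0,0,0.003,0.055]]';python3 jog.py '[[0,0,0,0,0,0.001,0.055],[0,0,0,0,0,0.002,0.055],[0,0,0,0,0,0.002,0.055]]'
```

```text
clock: 13.12
eef_pos: [0.586, 0.0805, 0.1297]
tool_rot: [-0.087, 0.996, -0.0, -0.0]
ft_force: [-0.5, -0.2, -0.4]
grip_width: 0.0618
grasp_force: 66.2
clock: 13.5
eef_pos: [0.586, 0.0805, 0.1277]
tool_rot: [-0.087, 0.996, -0.0, -0.0]
ft_force: [0.4, -0.7, -2.3]
grip_width: 0.0623
grasp_force: 66.2
```

```bash
python3 jog.py '[[0,0,0,0,0,0.001,0.055],[0,0,0,0,0,0.001,0.055]]';python3 jog.py '[[0,0,0,0,0,0.001,0.055],[0,0,0,0,0,0.001,0.055]]'
```

```text
clock: 13.75
eef_pos: [0.5861, 0.0805, 0.1267]
tool_rot: [-0.087, 0.996, -0.0, -0.0]
ft_force: [0.4, 0.8, -0.3]
grip_width: 0.0624
grasp_force: 66.2
clock: 14.0
eef_pos: [0.5864, 0.0805, 0.1263]
tool_rot: [-0.087, 0.996, -0.0, 0.0]
ft_force: [0.2, -0.3, 2.4]
grip_width: 0.0623
grasp_force: 66.5
```

It made contact at the expected height of 0.126 m, so I'll release and withdraw straight up.

```bash
python3 jog.py '[[0,0,0,0,0,0.0005,0.055],[0,0,0,0,0,0.0005,0.085],[0,0,0,0,0,0.0005,0.085],[0,0,0,0,0,0.0005,0.085],[0,0,0,0,0,-0.03,0.085],[0,0,0,0,0,-0.08,0.085],[0,0,0,0,0,-0.13,0.085],[0,0,0,0,0,-0.13,0.085]]'; python3 jog.py '[[0,0,0,0.06,0,0,0.085],[0,0,0,0.12,0,0,0.085],[0,0,0,0.17,0,0,0.085],[0,0,0,0.17,0,0,0.085],[0,0,0,0.17,0,0,0.085],[0,0,0,0.17,0,0,0.085]]'
python3 - <<'E'
from h import *
s=bot.camera("scene")[...,::-1];t=bot.camera("top")[...,::-1]
c=np.zeros((600,800,3),np.uint8);c[:,:400]=cv2.resize(s[170:290,230:310],(400,600));c[:250,400:]=cv2.resize(s,(400,250));c[250:550,400:]=cv2.resize(t[180:330,200:400],(400,300));cv2.imwrite("pics/c7.png",c)
E
```

```text
clock: 15.0
eef_pos: [0.5886, 0.081, 0.261]
tool_rot: [-0.088, 0.996, 0.0, 0.005]
ft_force: [0.2, 0.2, -0.6]
grip_width: 0.0852
grasp_force: 0.0
clock: 15.75
eef_pos: [0.4199, 0.0511, 0.2556]
tool_rot: [-0.088, 0.996, 0.0, 0.0]
ft_force: [-0.4, 0.1, 0.6]
grip_width: 0.085
grasp_force: 0.0
```

View pics/c7.png

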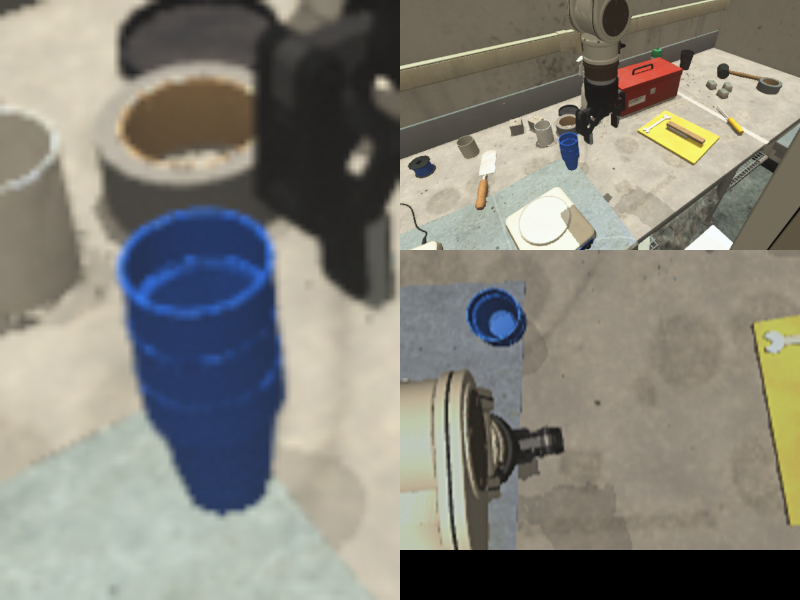

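The three pots are nested with even collar spacing, the stack's foot hasn't moved, and the brush lies on the pad. The gripper is touching nothing, so I'll hand in.

```bash
python3 -c "
from workcell import bot
print(bot.job_done())"
```

```text
the job is handed in; nothing more can be done
None
```

The job is handed in, verdict not shown: in the last pictures the brush lies bristles down on the pad clear of the spanner, and the loose pot is fully nested in the standing stack, in about 16 s.

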